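Reset the tripped breaker under its push-latch cover

TASK

The breaker in the grey breaker box has tripped. Press the box's cover so that it pops open, press the breaker's round button fully in until it stays down, then press the cover shut again so that it stays latched. Only press: use the fingertips, do not lift or shove the box, and leave the things lying around it where they are.

Things in the scene. Friction and masses are not known exactly. Their poses are not given: they have to be found in the camera images.
- breaker_box: Grey plastic breaker box, 96 (x) x 150 (y) x 64 mm high with its cover shut, loose on the table, about 1.3 to 2 kg. Origin: centre of its underside; -x is its front, the hinge is along its back (+x), z up. Side walls 48 mm high, front wall only 38, back wall 56. Inside, 42 mm to the +y side of the middle, a latch block with its top at 43 mm.
- cover (a joint): Plain grey hinged cover, the box's top. Angle, rad: 0 = latched (level, top face 64 mm above the table); 1.15 = open, leaning 0.4 short of upright; negative = pressed in, hard stop at -0.17. Push-push latch: each press to the stop (at least -0.15) toggles it when let go: latched, it pops fully open within 1 s; pushed down from open, it rises back to 0 and stays. Spring 0.05 to 0.14 N m.
- cover_hinge (a point): Point on the cover's hinge line, mid-width, 38 mm behind the box's origin and 52 mm above the table. The shut cover lies to the -x side of it; its outer face is 12 mm off the hinge line. The open cover is shut by pushing its outer face, from behind and above, forward and down; a push straight down on the top of its free edge only jams it.
- cover_pad (a point): Middle of the ribbed pad on the cover's outer (top) face, 52 mm from the hinge line, 27 mm from the free front edge, mid-width (cover 136 mm wide, 79 mm from hinge to free edge). Pressing there takes about 3 N and 9 mm down from latched to the stop. With the cover open the free edge is 120 to 130 mm above the table, 21 to 38 mm in front of the hinge line, its outer face turned back and up.
- breaker_top (a point): Centre of the top face of the breaker's round white button (20 mm across), 24 mm in front of the box's middle and 12 mm to its -y side, hidden while the cover is shut. It stands 46 mm above the table when tripped, 39 mm when reset; pressed straight down.
- breaker (a joint): Travel of the breaker's button in m: 0 = tripped (standing out), 0.007 = fully in (reset). Friction of about 3 N holds it wherever it is left.
- battery_9v: Bystander: nine volt battery, 18 x 27 x 48 mm, standing, loose. Origin under its centre.
- eraser: Bystander: eraser in a card sleeve, 21 x 45 x 12 mm, loose.
- junction_block: Bystander: black junction block, 37 x 75 x 26 mm, loose.
- term_blue_a: Bystander: blue terminal block, 16 x 46 x 16 mm, loose.
- side_cutters: Bystander: side cutters lying flat, 54 x 126 x 11 mm, loose.
- plug_adapter_3: Bystander: black plug-in adapter, 37 x 50 x 46 mm, loose.

How it is judged:
By the outcome, as a careful person would: the job done as asked, in the order asked, and still so for the second after the job is handed in, with the robot touching nothing.
It also fails if it takes over 45 s, if anything falls off the work surface, if the arm or the gripper's body presses on something with over 40 N, if the wrist force passes 120 N, or if a joint passes its speed limit or range.

ROBOT

A 6-joint arm with a two-finger parallel gripper is mounted at the origin on the work surface; the furniture and walls round the work are solid. World frame = base frame: x ahead of the robot, y to its left, z up, the work surface at z = 0. Lengths are in m, angles in rad, forces in N, time in s.
With the tool pointing down it reaches from about 0.3 to 0.825 m from the base axis. Payload 5.4 kg.
Tool frame: the origin (TCP) lies at the very end of the fingers, on their centre line; the grasp point (between the pads) lies 19 mm behind it; z points along the fingers, y is the line along which they close (so a half turn about z gives the same grasp; the last joint's range is limited). The gripper opens to 92 mm and grips with 3 to 60 N. Pads are 20 mm wide; open, the fingers measure 128 mm over their backs; the gripper's body (75 mm by 189 mm) begins 69 mm behind the grasp point.
Start: joints at [1.132, 0.158, 1.597, -0, 1.386, -0.21], TCP at [0.13, 0.56, 0.215] pointing down, gripper open.
Joint ranges: [-2.91, 2.91], [-0.94, 2.29], [0.18, 2.7], [-1.29, 4.43], [0.17, 2.64], [-3, 3]. Speed limits (rad/s): [2.57, 2.57, 3.14, 3.14, 3.14, 3.14].

INTERFACE

Orientations are given as a unit quaternion [w, x, y, z].
In Python, from plant import env gives the robot as it stands.
- The arm moves only by the shell command python3 -m inch 'ROWS' [OPENING] [FORCE]. ROWS is JSON, a list of rows, each an object of numbers: "x", "y", "z": the shift along the tool's x, y, z in cm; "rx", "ry", "rz": the turn, a rotation vector about the tool's x, y, z in rad. In form: [{"x": .., "y": .., "z": .., "rx": .., "ry": .., "rz": ..}, ...]. A call has 1 to 8 rows; each row is the pose to reach, as a shift and turn from the pose commanded when the call began, along the tool's axes at that moment; what a row does not reach only later rows make up. A row lasts 1/8 s, in which the tool goes at most 62.5 mm and 10.7 degrees, less where a joint would pass 70% of its speed; a pose out of reach is approached as far as the arm can. A call with a gripper value outside its range is refused whole. OPENING is the gripper's target within -1 to 1 (shut at 1, half-way at 0, fully open at -1), set as the call begins (- or left out, the last holds). The fingers move at their own pace and stop on an object; FORCE is the grip in N (left out, the last holds). Time passes only in rows, so rows that repeat a pose let the fingers close. It gives the time, the measured TCP pose, the force, the opening and the grip force at its end, in the units of the state.
- env.sense(): the state, without advancing time (a new reading comes with each control period).
- env.grab_frame(name): name is "scene" or "side" or "wrist"; returns a dict with "img" (420x560x3 uint8, blue, green, red), "K" (3x3 intrinsics, pixels), "R" (3x3) and "t" (3): a world point X has camera coordinates R X + t. Camera axes: x right, y down, z forward; pixel columns grow to the right and rows downward; lengths in m; the calibration is good to about 2 mm. The wrist camera is an equidistant fisheye: a pixel r from the principal point sees the ray r / f radians off the axis. A picture is of the moment at which its call begins. There is no depth.
- env.finish_job(): hands the job in; it is judged then, once.
The state is a dict: "clock": time; "joint_pos": joint angles; "joint_velocities": joint speeds; "tau": joint torques, N m; "tcp_pos": TCP position; "eef_rot": TCP orientation; "contact_force": force on the tool from outside, world axes, zero at the start; "torque": the same for the moment, N m; "opening": finger opening in m; "gripper_force": force on a finger pad.
Only numpy, scipy, OpenCV 4.12 (cv2) and the standard library are available. Lean on these libraries where they do the work, as an engineer would, in place of code of your own. Each camera call takes 0.05 s, during which the arm holds its last target. There are 200 camera calls.

## Working session

There is one attempt and no reset: what is moved stays moved. The work goes in short steps, Python scripts to look and compute and a shell command to move; the robot and the scene stay as the last step left them, time stands still between calls to the robot, and variables do not carry over. Pictures are saved under pics/ and viewed, at most 10 in all, crops included, and the job is handed in when it is done.

```bash
ls; mkdir -p pics; python3 - <<'E'
from plant import env
import cv2,numpy as np
for n in("scene","side"):
    f=env.grab_frame(n);cv2.imwrite(f"pics/{n}0.png",f["img"]);np.savez(f"pics/{n}0.npz",**{k:f[k] for k in("K","R","t")})
s=env.sense();print(s)
E
```

```text
pics
{'clock': 0.1, 'joint_pos': array([ 1.13190697e+00,  1.58980843e-01,  1.59808342e+00, -1.82869707e-05,
        1.38621056e+00, -2.10104731e-01]), 'joint_velocities': array([ 0.00133188, -0.00107273, -0.00331048, -0.00132961, -0.00174736,
       -0.00161126]), 'tau': array([-3.69052141e-04, -3.86495984e+01, -3.22963178e+01,  7.03693391e-02,
        3.39362794e-02, -3.28473334e-05]), 'tcp_pos': array([0.13019172, 0.55949091, 0.21373176]), 'eef_rot': array([-2.59647038e-04,  1.14141276e-01,  9.93464172e-01, -8.00054648e-04]), 'contact_force': array([0.35895868, 0.09099298, 0.41649208]), 'torque': array([ 0.03245147, -0.03621466, -0.02362495]), 'gripper_force': 0.0, 'opening': 0.09185560601385145}
```

View pics/scene0.png

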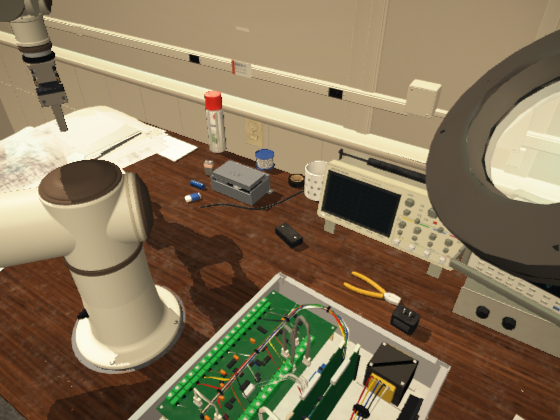

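View pics/side0.png

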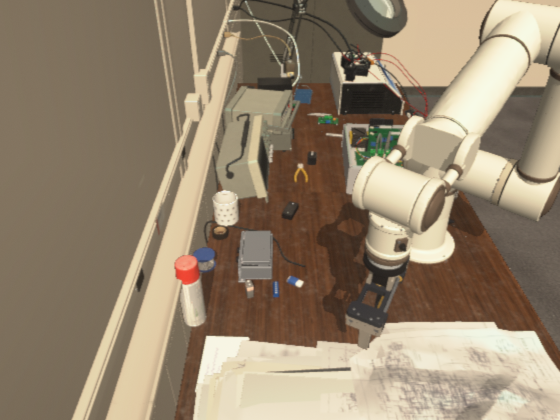

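The box is at about (240,182) in the scene view and (256,254) in the side view. The can, mug and small parts are close around it. I'll enlarge both.

```bash
python3 - <<'E'
import cv2,numpy as np
a=cv2.imread("pics/scene0.png")[150:215,180:285];b=cv2.imread("pics/side0.png")[215:305,205:310]
a=cv2.resize(a,None,fx=5,fy=5,interpolation=cv2.INTER_CUBIC);b=cv2.resize(b,None,fx=5,fy=5,interpolation=cv2.INTER_CUBIC)
cv2.imwrite("pics/a.png",a);cv2.imwrite("pics/b.png",b)
E
```

```text
(no output)
```

View pics/a.png

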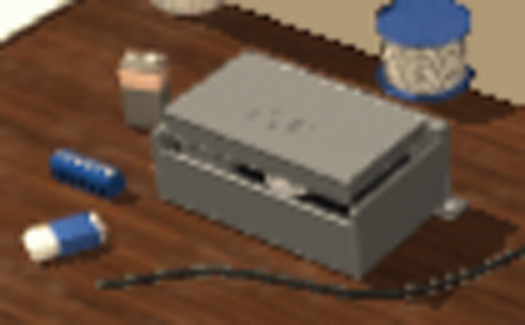

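View pics/b.png

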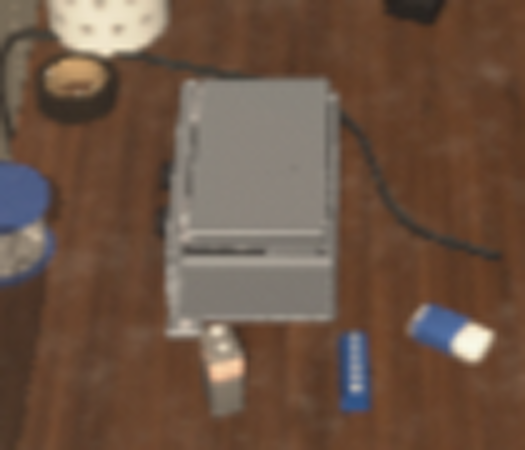

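The scene crop shows the cover's front edge from (165,112) to (348,190) and the box's bottom front corners at (160,195) and (362,277). The side crop shows the near bottom front corner at (332,318) and the cover's front edge from (325,235) to (327,80). I'll fit the pose to these.

```bash
cat > h.py <<'E'
import numpy as np,cv2
from scipy.spatial.transform import Rotation as Ro
def proj(c,X):
    p=(c["R"]@X.T).T+c["t"].ravel();q=(c["K"]@p.T).T;return q[:,:2]/q[:,2:]
def b2w(p,P):  # p=x,y,yaw ; box->world
    return Ro.from_euler('z',p[2]).apply(np.atleast_2d(P))+[p[0],p[1],0]
def todo(p,P,s):
    """shift in tool axes (cm) from TCP to box point P"""
    w,x,y,z=s["eef_rot"];return Ro.from_quat([x,y,z,w]).inv().apply(b2w(p,P)[0]-s["tcp_pos"])*100
E
python3 - <<'E'
from h import *
from scipy.optimize import least_squares
o=[]
A=[((165,112),(-.041,.068,.064)),((348,190),(-.041,-.068,.064)),((362,277),(-.048,-.075,0)),((160,195),(-.048,.075,0))]
B=[((325,235),(-.041,.068,.064)),((327,80),(-.041,-.068,.064)),((332,318),(-.048,.075,0))]
obs=[]
for n,L,off in(("scene",A,(180,150)),("side",B,(205,215))):
    c=dict(np.load(f"pics/{n}0.npz"));obs.append((c,np.array([l[1] for l in L]),np.array([l[0] for l in L])/5+off))
f=lambda p:np.concatenate([(proj(c,b2w(p,X))-u).ravel() for c,X,u in obs])
r=least_squares(f,[.4,.3,0]);print(r.x,f(r.x).reshape(-1,2).round(1))
from plant import env
s=env.sense();print(Ro.from_quat(np.roll(s["eef_rot"],-1)).as_matrix().round(3))
np.save("p.npy",r.x)
for P in [(-.014,0,.1),]: print(b2w(r.x,P),todo(r.x,P,s))
E
```

```text
[0.47694766 0.22474541 0.25308463] [[-0.5 -0.6]
 [ 0.2 -1.5]
 [-1.2  1.3]
 [-0.8  0.9]
 [-1.  -1.3]
 [-0.5 -1.3]
 [ 0.1 -0. ]]
[[-0.974  0.227 -0.001]
 [ 0.227  0.974 -0.002]
 [ 0.    -0.002 -1.   ]]
[[0.46339363 0.22123993 0.1       ]] [-40.12699707 -25.36824804  11.40164963]
```

```bash
python3 -m inch '[{"x":-5,"y":-3.2,"rz":-0.12},{"x":-10,"y":-6.4,"rz":-0.24},{"x":-15,"y":-9.6,"rz":-0.36},{"x":-20,"y":-12.8,"rz":-0.48},{"x":-25,"y":-16,"rz":-0.48},{"x":-30,"y":-19.2,"rz":-0.48},{"x":-35,"y":-22.4,"rz":-0.48},{"x":-40,"y":-25.4,"rz":-0.48}]' 1 20
python3 - <<'E'
from h import *
from plant import env
import time
p=np.load("p.npy");s=env.sense();print(s["clock"],s["tcp_pos"],s["opening"],todo(p,(-.014,0,.07),s))
print(Ro.from_quat(np.roll(s["eef_rot"],-1)).as_matrix().round(3))
f=env.grab_frame("wrist");cv2.imwrite("pics/w1.png",f["img"]);np.savez("pics/w1.npz",**{k:f[k] for k in("K","R","t")})
# spray can base, from pixels (side 195,322)(scene 216,152), cup (side 205,262)
for n,u in(("side",(193,322)),("scene",(217,151)),("side",(205,265)),("scene",(265,168))):
    c=dict(np.load(f"pics/{n}0.npz"));d=c["R"].T@np.linalg.inv(c["K"])@[*u,1];o=-c["R"].T@c["t"].ravel();print(n,u,o-d*o[2]/d[2])
E
```

```text
0.1 [0.13019172 0.55949091 0.21373176] 0.09185560601385145 [-40.12799685 -25.36330126  14.40164538]
[[-0.974  0.227 -0.001]
 [ 0.227  0.974 -0.002]
 [ 0.    -0.002 -1.   ]]
side (193, 322) [ 5.67678607e-01  4.86089033e-01 -1.11022302e-16]
scene (217, 151) [0.55960578 0.46083541 0.        ]
side (205, 265) [ 6.18183926e-01  2.82609176e-01 -1.11022302e-16]
scene (265, 168) [0.61183618 0.26817044 0.        ]invalid input
```

View pics/w1.png

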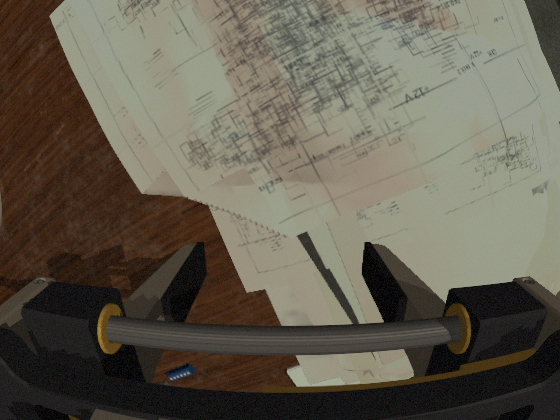

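The wrist view still shows the papers, so the move was refused and the arm hasn't moved. I'll retry with every key given.

```bash
python3 -m inch '[{"x":-5,"y":-3.2,"z":0,"rx":0,"ry":0,"rz":-0.12},{"x":-10,"y":-6.4,"z":0,"rx":0,"ry":0,"rz":-0.24},{"x":-15,"y":-9.6,"z":0,"rx":0,"ry":0,"rz":-0.36},{"x":-20,"y":-12.8,"z":0,"rx":0,"ry":0,"rz":-0.48},{"x":-25,"y":-16,"z":0,"rx":0,"ry":0,"rz":-0.48},{"x":-30,"y":-19.2,"z":0,"rx":0,"ry":0,"rz":-0.48},{"x":-35,"y":-22.4,"z":0,"rx":0,"ry":0,"rz":-0.48},{"x":-40,"y":-25.4,"z":0,"rx":0,"ry":0,"rz":-0.48}]' 1 20
cat > st.py <<'E'
from h import *
from plant import env
import sys
p=np.load("p.npy");s=env.sense();print(s["clock"],s["tcp_pos"].round(4),s["opening"],s["contact_force"].round(1),"box frame",Ro.from_euler('z',-p[2]).apply(s["tcp_pos"]-[p[0],p[1],0]).round(4))
print("todo",todo(p,eval(sys.argv[1]),s).round(2));print(Ro.from_quat(np.roll(s["eef_rot"],-1)).as_matrix().round(3))
if len(sys.argv)>2:
    n,k=sys.argv[2:4];f=env.grab_frame(n);cv2.imwrite(f"pics/{k}.png",f["img"]);np.savez(f"pics/{k}.npz",**{q:f[q] for q in("K","R","t")})
E
python3 st.py "(-.014,0,.07)"
```

```text
clock: 1.15
tcp_pos: [0.4634, 0.2202, 0.2145]
eef_rot: [-0.0, -0.125, 0.992, 0.0]
contact_force: [1.8, 0.8, 0.4]
opening: 0.0139
gripper_force: 0.0
1.15 [0.4634 0.2202 0.2145] 0.013927024638718536 [1.8 0.8 0.4] box frame [-0.0143 -0.001   0.2145]
todo [-0.03  0.09 14.45]
[[-0.969 -0.248 -0.   ]
 [-0.248  0.969  0.   ]
 [-0.     0.    -1.   ]]
```

```bash
python3 st.py "(-.014,0,.07)" wrist w2 | tail -4 >/dev/null
```

```text
(no output)
```

View pics/w2.png

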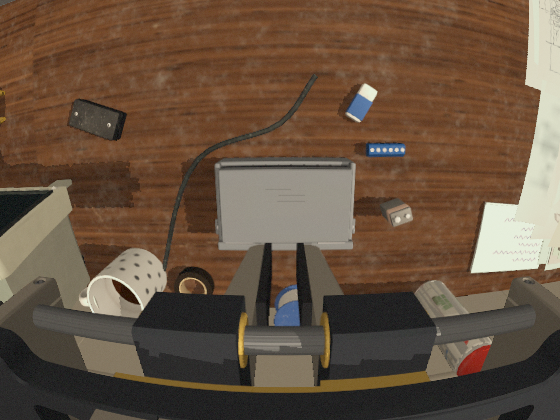

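The wrist view shows the box from above. Its cover's front corners are at about (221,167) and (352,167), and its back corners at (219,247) and (352,248). The ribbed pad is near (287,195). I'll check the fit against these.

```bash
python3 - <<'E'
from h import *
from scipy.optimize import least_squares
c=dict(np.load("pics/w2.npz"));p=np.load("p.npy")
def fe(X):
    q=(c["R"]@X.T).T+c["t"].ravel();r=np.hypot(q[:,0],q[:,1]);th=np.arctan2(r,q[:,2]);K=c["K"]
    return np.c_[K[0,0]*th*q[:,0]/r+K[0,2],K[1,1]*th*q[:,1]/r+K[1,2]]
L=[(-.041,-.068,.064),(-.041,.068,.064),(.048,-.075,.056),(.048,.075,.056),(-.014,0,.064)]
print(fe(b2w(p,np.array(L))).round(1))
u=np.array([(221,167),(352,167),(219,247),(352,248)])
r=least_squares(lambda q:(fe(b2w(q,np.array(L[:4])))-u).ravel(),p);print(p,r.x,r.fun.round(1))
E
```

```text
[[217.2 172.6]
 [351.8 172.3]
 [217.1 251.1]
 [352.1 250.7]
 [284.6 198.2]]
[0.47694766 0.22474541 0.25308463] [0.47185032 0.22511797 0.24509716] [-2.2  0.3  1.9  1.1 -1.1 -0.4  1.5 -0.8]
```

```bash
python3 -c "
import numpy as np;np.save('p.npy',[.473,.225,.249])"; python3 -m inch '[{"x":0.4,"y":0,"z":5,"rx":0,"ry":0,"rz":0},{"x":0.4,"y":0,"z":10,"rx":0,"ry":0,"rz":0},{"x":0.4,"y":0,"z":14,"rx":0,"ry":0,"rz":0},{"x":0.4,"y":0,"z":14.6,"rx":0,"ry":0,"rz":0},{"x":0.4,"y":0,"z":14.6,"rx":0,"ry":0,"rz":0}]'
python3 st.py "(-.014,0,.057)"
```

```text
clock: 1.82
tcp_pos: [0.459, 0.2211, 0.0694]
eef_rot: [0.0, -0.125, 0.992, 0.0]
contact_force: [0.4, -0.7, 0.3]
opening: 0.0002
gripper_force: 0.0
1.825 [0.459  0.2211 0.0694] 0.0001614326020652555 [ 0.4 -0.7  0.3] box frame [-0.0145 -0.0003  0.0694]
todo [-0.05  0.03  1.24]
[[-0.969 -0.249  0.001]
 [-0.249  0.969  0.   ]
 [-0.001 -0.    -1.   ]]
```

```bash
python3 -m inch '[{"x":0,"y":0,"z":0.5,"rx":0,"ry":0,"rz":0},{"x":0,"y":0,"z":0.8,"rx":0,"ry":0,"rz":0},{"x":0,"y":0,"z":1.1,"rx":0,"ry":0,"rz":0},{"x":0,"y":0,"z":1.3,"rx":0,"ry":0,"rz":0},{"x":0,"y":0,"z":1.3,"rx":0,"ry":0,"rz":0}]'
```

```text
clock: 2.45
tcp_pos: [0.459, 0.221, 0.0563]
eef_rot: [0.0, -0.125, 0.992, 0.0]
contact_force: [-2.4, 0.0, 5.6]
opening: 0.0003
gripper_force: 3.2
```

```bash
python3 -m inch '[{"x":0,"y":0,"z":0.1,"rx":0,"ry":0,"rz":0},{"x":0,"y":0,"z":0.15,"rx":0,"ry":0,"rz":0},{"x":0,"y":0,"z":0.15,"rx":0,"ry":0,"rz":0}]'
```

```text
clock: 2.82
tcp_pos: [0.4591, 0.2211, 0.0558]
eef_rot: [0.0, -0.125, 0.992, -0.0]
contact_force: [-4.6, -1.7, 14.9]
opening: 0.0002
gripper_force: 7.4
```

```bash
python3 -m inch '[{"x":2,"y":0,"z":-4,"rx":0,"ry":0,"rz":0},{"x":5,"y":0,"z":-8,"rx":0,"ry":0,"rz":0},{"x":5,"y":0,"z":-12,"rx":0,"ry":0,"rz":0},{"x":5,"y":0,"z":-12,"rx":0,"ry":0,"rz":0},{"x":5,"y":0,"z":-12,"rx":0,"ry":0,"rz":0},{"x":5,"y":0,"z":-12,"rx":0,"ry":0,"rz":0},{"x":5,"y":0,"z":-12,"rx":0,"ry":0,"rz":0}]'; python3 st.py "(-.03,-.012,.06)" wrist w3
```

```text
clock: 3.7
tcp_pos: [0.4094, 0.2083, 0.1728]
eef_rot: [-0.001, -0.125, 0.992, -0.0]
contact_force: [-0.2, -0.3, -0.1]
opening: 0.0006
gripper_force: 0.0
3.7 [0.4094 0.2083 0.1728] 0.0006366792055370728 [-0.2 -0.3 -0.1] box frame [-0.0658 -0.0005  0.1728]
todo [-3.6  -1.16 11.27]
[[-0.969 -0.248 -0.003]
 [-0.248  0.969 -0.001]
 [ 0.003  0.    -1.   ]]
```

View pics/w3.png

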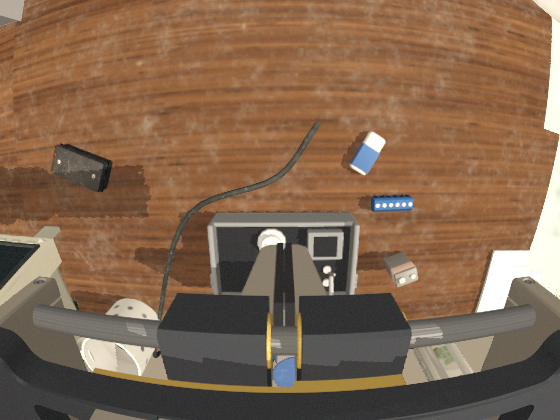

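The cover is open. The white button shows at about (271,239), partly behind the fingers, and the box's front corners are at (212,216) and (357,214).

```bash
python3 - <<'E'
from h import *
c=dict(np.load("pics/w3.npz"));p=np.load("p.npy")
q=(c["R"]@b2w(p,np.array([(-.024,-.012,.046),(-.024,-.022,.046),(-.034,-.012,.046),(-.048,-.075,.038),(-.048,.075,.038)])).T).T+c["t"].ravel();r=np.hypot(q[:,0],q[:,1]);th=np.arctan2(r,q[:,2]);K=c["K"]
print(np.c_[K[0,0]*th*q[:,0]/r+K[0,2],K[1,1]*th*q[:,1]/r+K[1,2]].round(1))
E
```

```text
[[271.9 245.3]
 [261.7 245.2]
 [271.8 235.8]
 [209.1 219.3]
 [359.1 219.6]]
```

```bash
python3 -c "
import numpy as np;np.save('p.npy',[.469,.224,.249])"; python3 -m inch '[{"x":-1.8,"y":-1.1,"z":4,"rx":0,"ry":-0.1,"rz":0},{"x":-3.6,"y":-1.1,"z":8,"rx":0,"ry":-0.15,"rz":0},{"x":-3.6,"y":-1.1,"z":11.5,"rx":0,"ry":-0.15,"rz":0},{"x":-3.6,"y":-1.1,"z":11.9,"rx":0,"ry":-0.15,"rz":0},{"x":-3.6,"y":-1.1,"z":11.9,"rx":0,"ry":-0.15,"rz":0}]'; python3 st.py "(-.026,-.012,.039)"
```

```text
clock: 4.38
tcp_pos: [0.4482, 0.2069, 0.0558]
eef_rot: [0.075, -0.125, 0.989, 0.009]
contact_force: [-0.3, -0.6, -0.2]
opening: 0.0006
gripper_force: 0.0
4.375 [0.4482 0.2069 0.0558] 0.0005731835649176629 [-0.3 -0.6 -0.2] box frame [-0.0244 -0.0115  0.0558]
todo [ 0.42 -0.05  1.64]
[[-0.958 -0.249  0.145]
 [-0.246  0.969  0.037]
 [-0.15  -0.    -0.989]]
```

```bash
python3 -m inch '[{"x":0.08,"y":0,"z":0.5,"rx":0,"ry":0,"rz":0},{"x":0.14,"y":0,"z":0.9,"rx":0,"ry":0,"rz":0},{"x":0.2,"y":0,"z":1.3,"rx":0,"ry":0,"rz":0},{"x":0.22,"y":0,"z":1.5,"rx":0,"ry":0,"rz":0},{"x":0.22,"y":0,"z":1.5,"rx":0,"ry":0,"rz":0}]'
```

```text
clock: 5.0
tcp_pos: [0.4482, 0.2069, 0.0402]
eef_rot: [0.075, -0.125, 0.989, 0.009]
contact_force: [1.2, 0.9, 2.0]
opening: 0.0005
gripper_force: 0.7
```

```bash
python3 -m inch '[{"x":0.02,"y":0,"z":0.1,"rx":0,"ry":0,"rz":0},{"x":0.03,"y":0,"z":0.2,"rx":0,"ry":0,"rz":0},{"x":0.03,"y":0,"z":0.2,"rx":0,"ry":0,"rz":0}]'
```

```text
clock: 5.38
tcp_pos: [0.4485, 0.2069, 0.0392]
eef_rot: [0.075, -0.125, 0.989, 0.009]
contact_force: [-3.7, -0.8, 12.5]
opening: 0.0009
gripper_force: 6.5
```

```bash
python3 -m inch '[{"x":-0.4,"y":0,"z":-3,"rx":0,"ry":0,"rz":0},{"x":0.2,"y":0.6,"z":-7,"rx":0,"ry":0.1,"rz":0},{"x":3.5,"y":4,"z":-11,"rx":0,"ry":0.15,"rz":0},{"x":3.5,"y":4,"z":-11,"rx":0,"ry":0.15,"rz":0}]'; python3 st.py "(.06,0,.2)" wrist w4; python3 - <<'E'
import cv2
a=cv2.imread("pics/w4.png")[170:330,130:400];cv2.imwrite("pics/w4c.png",cv2.resize(a,None,fx=2.8,fy=2.8,interpolation=2))
E
```

```text
clock: 5.88
tcp_pos: [0.3883, 0.2342, 0.1435]
eef_rot: [0.002, -0.127, 0.992, 0.0]
contact_force: [0.2, 0.0, -0.5]
opening: 0.0005
gripper_force: 0.0
5.875 [0.3883 0.2342 0.1435] 0.0004960998289486987 [ 0.2  0.  -0.5] box frame [-0.0757  0.0298  0.1435]
todo [-13.57  -3.04  -5.61]
[[-0.968 -0.251  0.003]
 [-0.251  0.968  0.001]
 [-0.003  0.    -1.   ]]
```

View pics/w4c.png

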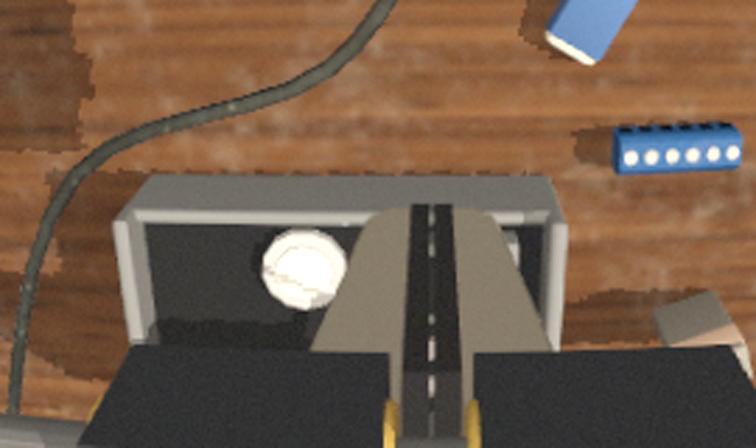

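The button shows at crop (305,268), with the open box, eraser and blue terminal undisturbed. The press ended on a hard stop at button height 39 mm. Next I'll go over and behind the open cover.

```bash
python3 -m inch '[{"x":0,"y":0,"z":-5,"rx":0,"ry":0,"rz":0},{"x":-3.5,"y":-1,"z":-6.5,"rx":0,"ry":0,"rz":0},{"x":-8.5,"y":-2,"z":-6.5,"rx":0,"ry":0,"rz":0},{"x":-13.6,"y":-3,"z":-6.5,"rx":0,"ry":0,"rz":0},{"x":-13.6,"y":-3,"z":-5,"rx":0,"ry":0,"rz":0},{"x":-13.6,"y":-3,"z":-1,"rx":0,"ry":0,"rz":0},{"x":-13.6,"y":-3,"z":3.5,"rx":0,"ry":0,"rz":0},{"x":-13.6,"y":-3,"z":3.5,"rx":0,"ry":0,"rz":0}]'; python3 st.py "(.0365,0,.107)" side s5; python3 - <<'E'
import cv2
a=cv2.imread("pics/s5.png")[180:300,180:340];cv2.imwrite("pics/s5c.png",cv2.resize(a,None,fx=4.5,fy=4.5,interpolation=2))
E
```

```text
clock: 6.92
tcp_pos: [0.5224, 0.2362, 0.1009]
eef_rot: [-0.006, -0.125, 0.992, -0.001]
contact_force: [-0.8, -0.8, 0.2]
opening: 0.0008
gripper_force: 0.0
6.925 [0.5224 0.2362 0.1009] 0.000844116596609587 [-0.8 -0.8  0.2] box frame [ 0.0548 -0.0014  0.1009]
todo [ 1.84  0.14 -0.59]
[[-0.969 -0.248 -0.012]
 [-0.248  0.969 -0.003]
 [ 0.012  0.    -1.   ]]
```

View pics/s5c.png

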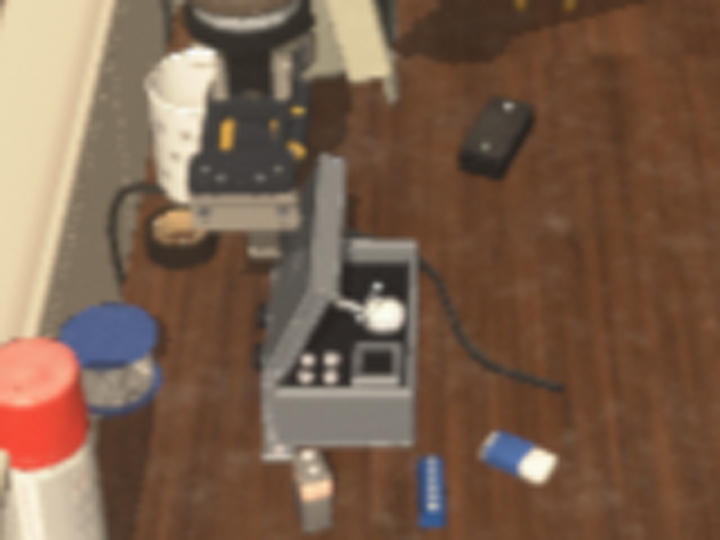

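The fingertip is behind the open cover at crop (262,245), clear of everything, and the bystanders are in place. I'll push the cover forward and down along an arc.

```bash
python3 -m inch '[{"x":1.0,"y":0.1,"z":0,"rx":0,"ry":0,"rz":0},{"x":2.1,"y":0.1,"z":0,"rx":0,"ry":0,"rz":0},{"x":3.1,"y":0.1,"z":0.2,"rx":0,"ry":0,"rz":0},{"x":4.0,"y":0.1,"z":0.7,"rx":0,"ry":0,"rz":0},{"x":4.8,"y":0.1,"z":1.3,"rx":0,"ry":0,"rz":0},{"x":5.4,"y":0.1,"z":2.1,"rx":0,"ry":0,"rz":0}]'; python3 st.py "(-.007,0,.066)"
```

```text
clock: 7.72
tcp_pos: [0.4743, 0.2249, 0.0851]
eef_rot: [-0.0, -0.125, 0.992, -0.0]
contact_force: [-0.8, -0.5, 3.2]
opening: 0.0006
gripper_force: 1.0
7.725 [0.4743 0.2249 0.0851] 0.0006254692838689393 [-0.8 -0.5  3.2] box frame [ 0.0054 -0.0004  0.0851]
todo [1.24 0.04 1.91]
[[-0.969 -0.249 -0.   ]
 [-0.249  0.969 -0.   ]
 [ 0.001 -0.    -1.   ]]
```

```bash
python3 -m inch '[{"x":0.4,"y":0,"z":0.6,"rx":0,"ry":0,"rz":0},{"x":0.8,"y":0,"z":1.2,"rx":0,"ry":0,"rz":0},{"x":1.2,"y":0,"z":1.7,"rx":0,"ry":0,"rz":0},{"x":1.5,"y":0,"z":2.1,"rx":0,"ry":0,"rz":0},{"x":1.5,"y":0,"z":2.4,"rx":0,"ry":0,"rz":0},{"x":1.5,"y":0,"z":2.4,"rx":0,"ry":0,"rz":0}]'; python3 st.py "(-.014,0,.056)"
```

```text
clock: 8.48
tcp_pos: [0.4597, 0.2212, 0.061]
eef_rot: [-0.001, -0.125, 0.992, -0.0]
contact_force: [-2.1, -1.3, 2.3]
opening: 0.0005
gripper_force: 1.3
8.475 [0.4597 0.2212 0.061 ] 0.0005010040686303151 [-2.1 -1.3  2.3] box frame [-0.0097 -0.0004  0.061 ]
todo [0.43 0.04 0.5 ]
[[-0.969 -0.249 -0.002]
 [-0.249  0.969 -0.001]
 [ 0.002 -0.    -1.   ]]
```

```bash
python3 -m inch '[{"x":0,"y":0,"z":0.25,"rx":0,"ry":0,"rz":0},{"x":0,"y":0,"z":0.5,"rx":0,"ry":0,"rz":0},{"x":0,"y":0,"z":0.6,"rx":0,"ry":0,"rz":0},{"x":0,"y":0,"z":0.6,"rx":0,"ry":0,"rz":0}]'
```

```text
clock: 8.98
tcp_pos: [0.4596, 0.2212, 0.056]
eef_rot: [-0.001, -0.125, 0.992, -0.0]
contact_force: [-8.2, -2.1, 12.3]
opening: 0.0004
gripper_force: 6.6
```

```bash
python3 -m inch '[{"x":0,"y":0,"z":0.05,"rx":0,"ry":0,"rz":0},{"x":0,"y":0,"z":0.05,"rx":0,"ry":0,"rz":0},{"x":0,"y":0,"z":-1.5,"rx":0,"ry":0,"rz":0},{"x":0,"y":0,"z":-6,"rx":0,"ry":0,"rz":0},{"x":3,"y":0,"z":-11,"rx":0,"ry":0,"rz":0},{"x":6,"y":0,"z":-14,"rx":0,"ry":0,"rz":0},{"x":6,"y":0,"z":-14,"rx":0,"ry":0,"rz":0},{"x":6,"y":0,"z":-14,"rx":0,"ry":0,"rz":0}]'; python3 st.py "(-.014,0,.056)" side s6; python3 - <<'E'
import cv2
from plant import env
cv2.imwrite("pics/c6.png",env.grab_frame("scene")["img"])
a=cv2.imread("pics/s6.png")[200:310,200:330];b=cv2.imread("pics/c6.png")[130:240,170:300]
cv2.imwrite("pics/e.png",cv2.resize(cv2.hconcat([a,b]),None,fx=3,fy=3,interpolation=2))
E
```

```text
clock: 9.98
tcp_pos: [0.4026, 0.2065, 0.1949]
eef_rot: [0.0, -0.125, 0.992, 0.0]
contact_force: [-0.5, -0.5, -1.2]
opening: 0.0004
gripper_force: 0.0
9.975 [0.4026 0.2065 0.1949] 0.00041016375143079704 [-0.5 -0.5 -1.2] box frame [-0.0686 -0.0006  0.1949]
todo [-5.46  0.05 13.89]
[[-0.969 -0.248  0.   ]
 [-0.248  0.969  0.   ]
 [-0.     0.    -1.   ]]
```

View pics/e.png

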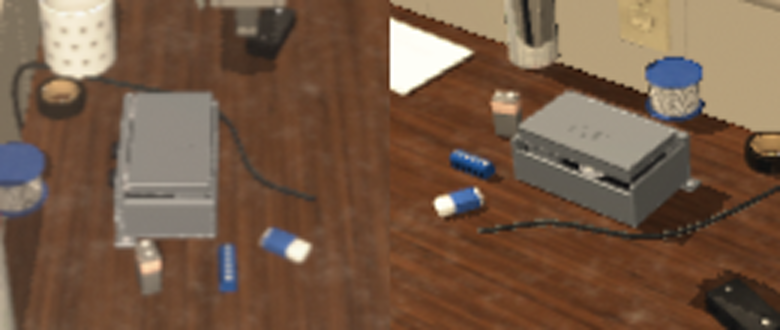

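The cover is level and latched, and the bystanders haven't moved. One numeric check before handing in: the button seen through the front gap should now sit lower than at the start.

```bash
python3 - <<'E'
from h import *
p=np.load("p.npy");c=dict(np.load("pics/scene0.npz"))
for n in("scene0","c6"):
    g=cv2.imread(f"pics/{n}.png")[184:192,230:248];print(g.min(2))
print(proj(c,b2w(p,np.array([(-.034,-.012,.046),(-.034,-.012,.039)]))))
# side view while open
c=dict(np.load("pics/s5.npz"));print("s5",proj(c,b2w(p,np.array([(-.024,-.012,.046),(-.024,-.012,.039),(-.048,.075,.038),(-.048,-.075,.038)]))))
E
```

```text
[[ 18  27  50  82  81  82  80  80  79  80  79  73  79 109 119 129 133 135]
 [ 28  18  17 113 107 111 102  87  80  80  80  80  80  81  76  81 108 125]
 [ 76  70  51 114 147 157 153 123  92  85  82  80  80  80  79  80  71  79]
 [120 146 115  92 137 154 150 147 122 116 110  82  74  78  78  79  80  80]
 [ 78  80 101 133 133 133 144 145 137 127 131  74  54  66  72  74  78  78]
 [ 80  80  80  79  93 121 138 131 101  63  30  18  18  15  30  52  67  74]
 [ 80  80  80  80  79  77  79 100 134 115  77  66  49  26  16  17  27  51]
 [ 81  80  80  80  79  80  80  80  80  93 122 138 111  75  51  29  18  17]]
[[ 19  29  53  86  86  87  85  84  84  85  84  78  78 114 126 135 139 143]
 [ 30  20  18 117 113 121 112  95  85  83  84  84  84  84  79  85 114 131]
 [ 79  74  54 120 153 173 171 138  98  91  87  83  84  84  84  84  75  79]
 [126 153 120  97 144 161 157 154 128 122 116  87  79  82  83  84  84  84]
 [ 82  83 106 140 140 140 151 152 144 134 138  78  57  70  74  79  83  84]
 [ 84  84  84  83  98 128 145 137 106  67  32  20  18  17  33  54  71  79]
 [ 84  83  85  84  84  83  84 106 140 120  80  70  51  26  19  19  28  53]
 [ 84  85  83  84  84  84  85  84  83  98 128 145 117  81  55  31  19  19]]
[[233.81323289 185.40887074]
 [233.96575924 187.39269405]]
s5 [[266.52599269 246.65671704]
 [266.55530822 248.40804949]
 [274.13792817 269.47139414]
 [274.87918564 235.01633224]]
```

The two views match, but what they show may be only the white collar. I'll check the button's height in the wrist pictures taken before and after the press.

```bash
python3 - <<'E'
from h import *
p=np.load("p.npy");np.set_printoptions(linewidth=250)
def fe(c,X):
    q=(c["R"]@X.T).T+c["t"].ravel();r=np.hypot(q[:,0],q[:,1]);th=np.arctan2(r,q[:,2]);K=c["K"]
    return np.c_[K[0,0]*th*q[:,0]/r+K[0,2],K[1,1]*th*q[:,1]/r+K[1,2]]
for n in("w3","w4"):
    c=dict(np.load(f"pics/{n}.npz"));P=np.array([(-.024+dx,-.012+dy,z) for z in(.046,.039,.036) for dx,dy in((0,0),(-.01,0),(0,-.01))])
    P=np.r_[P,[(-.048,-.075,.038),(-.048,.075,.038)]]
    u=fe(c,b2w(p,P));print(n,u.round(1).tolist());x,y=u[0].astype(int)
    print(x-18,y-18);print(cv2.imread(f"pics/{n}.png")[y-18:y+18,x-18:x+18].min(2))
E
```

```text
w3 [[271.8, 241.4], [271.7, 231.8], [261.6, 241.3], [272.1, 238.9], [272.0, 229.4], [262.1, 238.8], [272.2, 237.8], [272.1, 228.4], [262.3, 237.8], [208.9, 215.4], [359.4, 215.6]]
253 223
[[172 171 172 ... 175 176 177]
 [180 180 179 ... 184 183 185]
 [174 174 173 ... 172 170 172]
 ...
 [ 57  58  58 ...  43  47  43]
 [ 57  60  61 ...  42  40  44]
 [ 59  56  59 ...  42  33  39]]
w4 [[237.7, 266.2], [237.2, 256.2], [227.0, 265.9], [238.7, 262.9], [238.2, 253.2], [228.2, 262.7], [239.1, 261.6], [238.6, 251.9], [228.6, 261.4], [172.3, 237.5], [333.0, 239.0]]
219 248
[[174 177 175 ... 178 178 177]
 [158 157 158 ... 177 188 172]
 [ 71  76  78 ... 150 164 134]
 ...
 [ 60  58  56 ... 103 106 106]
 [ 53  58  55 ... 105 108 106]
 [ 56  57  56 ... 102 107 103]]
```

```bash
python3 - <<'E'
from h import *
import sys
from scipy.optimize import least_squares
np.set_printoptions(linewidth=250,threshold=sys.maxsize)
def fe(c,X):
    q=(c["R"]@X.T).T+c["t"].ravel();r=np.hypot(q[:,0],q[:,1]);th=np.arctan2(r,q[:,2]);K=c["K"]
    return np.c_[K[0,0]*th*q[:,0]/r+K[0,2],K[1,1]*th*q[:,1]/r+K[1,2]]
c=dict(np.load("pics/w4.npz"))
L=np.array([(-.048,-.075,.038),(-.048,.075,.038),(-.048,-.075,0),(-.048,.075,0)]);u=np.array([(172.9,246.8),(331.8,246.8),(185.4,233.6),(325.7,233.6)])
r=least_squares(lambda q:(fe(c,b2w(q,L))-u).ravel(),np.load("p.npy"));print(r.x,r.fun.round(1))
for z in(.046,.039,.034):print(z,fe(c,b2w(r.x,np.array([(-.024,-.012,z),(-.034,-.012,z),(-.014,-.012,z),(-.024,-.022,z),(-.024,-.002,z)]))).round(1).tolist())
g=cv2.imread("pics/w4.png")[228:284,222:258].min(2)
print("w4 rows from 228, cols 222..");print(g)
E
```

```text
[0.47770241 0.22624811 0.26003756] [ 0.   0.3  0.1  0.5 -1.4 -0.1  1.1 -0.5]
0.046 [[238.0, 275.0], [237.3, 265.3], [238.6, 284.3], [227.4, 274.8], [248.6, 275.1]]
0.039 [[238.9, 271.6], [238.3, 262.1], [239.5, 280.8], [228.5, 271.4], [249.4, 271.7]]
0.034 [[239.5, 269.2], [238.9, 259.8], [240.2, 278.4], [229.3, 269.1], [249.9, 269.3]]
w4 rows from 228, cols 222..
[[ 74  71  70  67  69  70  64  64  62  66  64  69  73  68  71  73  73  75  77  76  81  82  80  76  79  76  75  70  67  67  65  64  61  63  64  67]
 [ 64  61  67  61  66  66  66  64  60  60  63  68  71  70  73  72  71  74  73  73  76  73  77  71  70  69  72  64  62  58  64  61  61  61  57  63]
 [ 52  54  55  59  60  60  60  58  60  60  59  62  69  64  62  67  66  69  68  69  68  73  68  67  63  55  55  54  56  58  59  55  56  57  55  58]
 [ 40  36  48  52  46  52  46  52  57  55  63  64  60  51  44  52  58  60  61  60  65  61  59  59  56  50  46  44  38  46  54  51  49  54  50  52]
 [ 70  68  68  66  65  64  66  67  69  71  77  75  66  68  66  63  62  68  64  69  74  71  73  75  80  72  69  69  66  65  67  65  67  68  65  67
[... 6799 characters left out ...]
47  60  98 123 146 167 201 215 235 240 208 163 158 144 143  95  90  83 103 104 106 106 105 104 107 107 107 104]
 [ 56  56  57  56  55  56  58  57  59  58  59  55  57  60  99 121 153 164 113  87  85  57  53  57  56  95 108 107 108 105 109 106 107 106 105 107]
 [ 54  54  59  53  55  54  59  58  55  56  56  57  59  48  38  36  40  35  55  58  55  57  59  54  76 103 107 103 109 105 103 106 106 107 105 106]
 [ 55  54  58  53  54  56  58  56  57  52  58  57  46  42  36  41  38  45  58  52  59  53  58  57  98 105 108 109 106 103 105 108 106 104 105 106]
 [ 56  55  56  55  59  51  58  53  57  55  56  52  48  40  43  41  39  42  52  55  57  58  56  63 102 106 108 107 108 107 102 107 103 108 103 107]]
```

```bash
python3 - <<'E'
import cv2,numpy as np,sys
np.set_printoptions(linewidth=250,threshold=sys.maxsize)
print(cv2.imread("pics/w3.png")[224:252,255:289].min(2))
E
```

```text
[[179 179 179 179 178 178 178 180 180 181 181 179 179 178 180 180 181 179 180 183 180 183 183 182 183 183 183 183 183 184 183 184 183 185]
 [173 173 172 174 174 173 174 173 173 172 173 171 174 174 173 173 173 173 174 170 174 173 171 170 172 174 171 171 171 172 171 172 170 172]
 [149 145 146 145 147 146 147 147 147 146 146 145 148 147 146 147 148 147 148 147 146 145 148 148 146 146 146 144 144 145 141 144 144 145]
 [ 48  47  49  53  50  43  52  53  53  48  54  55  49  50  51  54  52  60  58  57  63  56  57  58  59  60  60  61  60  60  60  59  58  63]
 [ 60  58  61  53  57  59  55  58  54  52  55  70  88  95  92  94  91  96 100  98  91  74  61  62  58  58  56  58  60  58  61  61  57  58]
 [ 59  57  56  54  56  57  48  42  41  59  84 113 169 180 181 181 183 183 184 182 160 126  98  72  57  57  61  57  62  62  59  59  59  61]
 [ 57  57  63  50  43  53  46  60  85 113 164 190 221 229 231 233 233 235 237 232 213 199 170 132  99  73  63  57  57  60  60  60  59  57]
 [ 61  55  58  50  40  46  63 106 162 189 216 242 245 245 246 246 245 246 246 246 248 244 220 206 183 142  93  65  58  59  63  
[... 2092 characters left out ...]
 38]
 [ 51  46  43  88 175 194 195 183 136 109 104 106 106 106 105 107 108 106 108 109 108  74  45  42  45  43  39  41 156 143  72  43  40  35]
 [ 61  49  41  48 166 180 143 112 107 107 106 106 110 108 108 107 105 108 109 107 107  74  45  37  44  42  37  44 142  94  44  42  41  40]
 [ 61  52  53  47 146 139 110 109 106 105 106 105 105 107 108 104 109 108 108 109 108  78  52  43  41  38  41  43  92  65  43  41  40  41]
 [ 60  61  59  47  98 109 107 107 109 107 106 107 109 107 106 106 105 108 107 108 109  70  48  41  40  47  42  42  44  51  43  41  42  43]
 [ 53  57  63  50  73  99 109 106 105 103 108 103 107 108 107 110 108 109 109 109 107  68  40  42  43  42  38  39  52  49  38  47  41  43]]
```

The wrist pictures settle it. Before the press the button stood proud, with a disc-to-collar offset of about 7 px and a thick side band. Afterwards the offset is about 5 px with almost no side band, so the button is down on its stop. Handing in.

```bash
python3 -c "
from plant import env
print(env.finish_job())"
```

```text
the job is handed in; nothing more can be done
None
```

The job is handed in after about 10 s of robot time: the cover popped open, the breaker's button was pressed down to a hard stop at about 12 N and looked fully in on camera, and the cover was pressed shut and looked latched, with the box and the things around it apparently where they were; no verdict came back.

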